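Turn the blind spacer hole-up, prove it on the test pin, hold it

ROBOT

A 6-joint arm with a two-finger parallel gripper is mounted at the origin on a cart in front of the work surface, level with it; the furniture and walls round the work are solid. World frame = base frame: x ahead of the robot, y to its left, z up, the work surface at z = 0. Lengths are in m, angles in rad, forces in N, time in s.
With the tool pointing down it reaches from about 0.3 to 0.775 m from the base axis. Payload 14.6 kg.
Tool frame: the origin (TCP) lies at the very end of the fingers, on their centre line; the grasp point (between the pads) lies 19 mm behind it; z points along the fingers, y is the line along which they close (so a half turn about z gives the same grasp; the last joint's range is limited). The gripper opens to 94 mm and grips with 3 to 60 N. Pads are 16 mm wide; open, the fingers measure 119 mm over their backs; the gripper's body (75 mm by 177 mm) begins 78 mm behind the grasp point.
Start: joints at [1.137, 0.3, 1.521, -0, 1.321, -0.067], TCP at [0.197, 0.513, 0.205] pointing down, gripper open.
Joint ranges: [-3.03, 3.03], [-0.79, 2.21], [0.23, 2.52], [-1.04, 4.18], [0, 3.07], [-2.55, 2.55]. Speed limits (rad/s): [2.22, 2.22, 2.57, 3.14, 3.14, 3.14].

INTERFACE

Orientations are given as [roll, pitch, yaw] about the fixed x, y, z axes, in that order (R = Rz(yaw) Ry(pitch) Rx(roll)).
In Python, from station import ctrl gives the robot as it stands.
- The arm moves only by the tool carry_out, never from a script. Its argument "motion" is text: rows parted by semicolons, each of 7 numbers parted by spaces: the shift along the world's x, y, z in m, then the turn, a rotation vector about the world's x, y, z in degrees, then the closure in counts, from 0 (fully open) to 255 (shut). In form: dx dy dz wx wy wz hand; .... A call has 1 to 20 rows; each row shifts and turns the commanded pose from where the row before left it; what a row does not reach is not made up. A row lasts 1/12 s, in which the tool goes at most 41.7 mm and 7.16 degrees, less where a joint would pass 70% of its speed; a pose out of reach is approached as far as the arm can. A call is refused whole if a number of a shift passes 0.0417 or a number of a turn 7.16, either way. A call with a gripper value outside its range is refused whole. The fingers move at their own pace and stop on an object; "grip_force" is the grip in N (left out, the last holds). Time passes only in rows, so rows that do not move let the fingers close. It gives the time, the measured TCP pose, the force, the opening and the grip force at its end, in the units of the state.
- ctrl.get_obs(): the state, without advancing time (a new reading comes with each control period).
- ctrl.camera(name): name is "scene" or "top" or "wrist"; returns a dict with "pixels" (384x512x3 uint8, red, green, blue), "range_z" (384x512 float32, m along the optical axis (not along the pixel's ray), 0 where there is no reading), "K" (3x3 intrinsics, pixels), "position" and "attitude" of the camera in the world. Camera axes: x right, y up, looking along -z (the intrinsics and any distortion apply to the point x, -y, -z); pixel columns grow to the right and rows downward; lengths in m; the calibration is good to about 2 mm. A picture is of the moment at which its call begins.
- ctrl.hand_in(): hands the job in; it is judged then, once.
The state is a dict: "time_s": time; "qpos": joint angles; "joint_vel": joint speeds; "tau": joint torques, N m; "ee_pos": TCP position; "eef_rot": TCP orientation; "force": force on the tool from outside, world axes, zero at the start; "moment": the same for the moment, N m; "grip_width": finger opening in m; "grip_force": force on a finger pad.
Only numpy, scipy, OpenCV 4.12 (cv2) and the standard library are available. Lean on these libraries where they do the work, as an engineer would, in place of code of your own. Each camera call takes 0.05 s, during which the arm holds its last target. There are 200 camera calls.

TASK

The square aluminium spacer on the green stand has a deep blind hole in one end and, looking much the same, only a shallow recess in the other. Turn it upright with the deep hole at the top and prove it by feel: set its lower end gently, centred, on the spring-loaded test pin until the pin gives by about 5 mm, never driving it down to its stop (if the pin first vanishes into the spacer, the hole is at the bottom: turn the spacer over and try again). Then lift the spacer straight up, at least 6 cm clear of the pin, and finish still gripping it there, upright and motionless with the hole up, leaving the other spacer on its grey stand and the tape roll and bearing as they lie.

Things in the scene. Friction and masses are not known exactly. Their poses are not given: they have to be found in the camera images.
- spacer_a_mid (a point): Centre of one of two equal loose aluminium spacers, square bars 34x34x70 mm, 0.16 to 0.26 kg; either may lie on the green stand. x runs along it and points out of the end with the blind hole (20 mm across, 30 deep); the other end has a recess 20 across, 4 deep. Starts level, balanced across its stand, z up, hole end roughly to the robot's left or right. Centre of mass within 4 mm of here.
- spacer_b_mid (a point): Centre of one of two equal loose aluminium spacers, square bars 34x34x70 mm, 0.16 to 0.26 kg; either may lie on the green stand. x runs along it and points out of the end with the blind hole (20 mm across, 30 deep); the other end has a recess 20 across, 4 deep. Starts level, balanced across its stand, z up, hole end roughly to the robot's left or right. Centre of mass within 4 mm of here.
- green_stand_top (a point): Middle of the 30 mm top of the fixed round green stand that carries the spacer to be turned; 50 mm above the bench. The stem below is 28 mm thick, the foot 90 mm across and 16 mm high. The spacer overhangs the stem on all sides, so fingers can straddle it.
- plain_stand_top (a point): Middle of the 30 mm cork top of the fixed round grey stand, same size, that carries the other spacer (leave it there).
- pin_tip (a point): Top of the upright steel test pin (12 mm thick), 80 mm above the bench at rest; it stands 50 mm out of a fixed round blue base (84 mm foot, 40 mm boss, 30 mm high). The point goes down with the pin.
- test_pin (a joint): How far the test pin is pushed down, in m: 0 at rest, 0.012 at its stop. Sprung: about 1.5 N to start, 3.5 N at 0.004, 5.5 N at 0.008; it comes back up by itself.
- tape_roll: Loose roll of black tape lying flat, 100 mm across, 22 mm high, origin under its centre; a bystander.
- bearing: Loose ball bearing lying flat, 62 mm across, 19 mm high, origin under its centre; a bystander.
Not all that is in view belongs to the job. Leave any blue look-alike of the part that bears plain_stand_top alone.

How it is judged:
On the way:
1. the spacer from the green stand, upright with its hole up, presses the test pin down by at least 2.5 mm with its lower end; the other is still on the grey stand (((value of joint test_pin above 0.0025 m and angle between spacer_a_mid's own x axis and vertical below 0.2 rad and horizontal distance between spacer_a_mid and pin_tip below 0.012 m and z of spacer_a_mid in the frame of pin_tip between 0.022 and 0.045 m and (horizontal distance between spacer_b_mid and plain_stand_top below 0.02 m and height (world z) of spacer_b_mid between 0.06 and 0.075 m)) or (value of joint test_pin above 0.0025 m and angle between spacer_b_mid's own x axis and vertical below 0.2 rad and horizontal distance between spacer_b_mid and pin_tip below 0.012 m and z of spacer_b_mid in the frame of pin_tip between 0.022 and 0.045 m and (horizontal distance between spacer_a_mid and plain_stand_top below 0.02 m and height (world z) of spacer_a_mid between 0.06 and 0.075 m)))), for 0.15 s.
At the end, for the whole second after the job is handed in: The spacer from the green stand is held still in the fingers, hole up within 0.2 rad, its centre 165 mm or more above the bench (lower end 50 mm above the pin), within 100 mm sideways of the pin; the pin is back up; the other spacer lies within 20 mm of the grey stand's middle (((angle between spacer_a_mid's own x axis and vertical below 0.2 rad and height (world z) of spacer_a_mid above 0.165 m and horizontal distance between spacer_a_mid and pin_tip below 0.1 m and linear speed of spacer_a below 0.03 m/s and angular speed of spacer_a below 0.15 rad/s and contact force between the fingers and spacer_a above 2 N and (horizontal distance between spacer_b_mid and plain_stand_top below 0.02 m and height (world z) of spacer_b_mid between 0.06 and 0.075 m)) or (angle between spacer_b_mid's own x axis and vertical below 0.2 rad and height (world z) of spacer_b_mid above 0.165 m and horizontal distance between spacer_b_mid and pin_tip below 0.1 m and linear speed of spacer_b below 0.03 m/s and angular speed of spacer_b below 0.15 rad/s and contact force between the fingers and spacer_b above 2 N and (horizontal distance between spacer_a_mid and plain_stand_top below 0.02 m and height (world z) of spacer_a_mid between 0.06 and 0.075 m))) and value of joint test_pin below 0.001 m); the arm keeps its last pose, push and grip.
It fails at once if the test pin is driven down to its stop (11 mm or more) (value of joint test_pin above 0.011 m).
It fails at once if a bystander (tape roll, bearing) is shifted by more than 25 mm (distance of any of tape_roll, bearing from where it was at the start of the episode above 0.025 m).
It also fails if it takes over 58 s, if anything falls off the work surface, if the arm or the gripper's body presses on something with over 40 N, if the wrist force passes 120 N, or if a joint passes its speed limit or range.

## Working session

There is one attempt and no reset: what is moved stays moved. The work goes in short steps, Python scripts to look and compute and a tool call to move; the robot and the scene stay as the last step left them, time stands still between calls to the robot, and variables do not carry over. Pictures are saved under pics/ and viewed, at most 10 in all, crops included, and the job is handed in when it is done.

Besides the shell and the picture viewer there is one more tool, called after "Call:" by a JSON object that holds its "api" and its "payload", one argument or row to a line. carry_out: Moves the arm, as the interface text tells. Its arguments: {"type":"object","properties":{"motion":{"type":"string"},"grip_force":{"type":"number"}},"required":["motion"]}

```bash
mkdir -p pics
cat > h.py <<'E'
import numpy as np, cv2
from station import ctrl
from scipy.spatial.transform import Rotation as R
def att(c):
    a=np.array(c["attitude"],float)
    if a.shape==(3,3): return a
    return R.from_euler('xyz',a).as_matrix() if a.size==3 else None
def pts(c):
    K=c["K"];z=c["range_z"];h,w=z.shape
    u,v=np.meshgrid(np.arange(w),np.arange(h))
    p=np.stack([(u-K[0,2])/K[0,0]*z,-(v-K[1,2])/K[1,1]*z,-z],-1)
    P=p@att(c).T+np.array(c["position"]); P[z==0]=np.nan
    return P
def shot(n,f):
    c=ctrl.camera(n); cv2.imwrite(f"pics/{f}.png",c["pixels"][:,:,::-1]); np.savez(f"{f}.npz",**c); return c
E
python3 - <<'E'
from h import *
print(ctrl.get_obs())
ims=[]
for n in("scene","top"):
    c=shot(n,n+"0"); print(n,{k:v for k,v in c.items() if k not in("pixels","range_z")}); ims.append(c)
E
```

```text
{'time_s': 0.0, 'qpos': array([ 1.13740405e+00,  3.00476920e-01,  1.52158158e+00,  1.02485251e-06,
        1.32073098e+00, -6.65804324e-02]), 'joint_vel': array([ 6.67985031e-04, -3.30285795e-04,  1.79990529e-03,  8.58945805e-05,
        1.23920713e-03,  1.65957311e-03]), 'tau': array([-2.81206761e-03, -5.31792963e+01, -3.52740705e+01,  7.06576556e-02,
        2.44012027e-02, -7.07105005e-05]), 'ee_pos': array([0.19713069, 0.51316718, 0.20488294]), 'eef_rot': array([-3.14039854e+00, -8.06168922e-05,  2.77478050e+00]), 'force': array([0.71929294, 0.52544432, 0.47485416]), 'moment': array([ 0.01596878,  0.00365499, -0.02107228]), 'grip_force': 0.0, 'grip_width': 0.09414866796761494}
scene {'K': array([[450.88784545,   0.        , 250.37287938],
       [  0.        , 450.88784545, 191.78020426],
       [  0.        ,   0.        ,   1.        ]]), 'position': array([-0.0560876 , -0.54163687,  0.68296568]), 'attitude': array([ 0.93598291, -0.00913397, -0.83390259])}
top {'K': array([[393.71188041,   0.        , 254.2852967 ],
       [  0.        , 393.71188041, 192.38619428],
       [  0.        ,   0.        ,   1.        ]]), 'position': array([ 0.39922951, -0.01444402,  1.07827709]), 'attitude': array([ 0.12975047,  0.02477507, -1.56376048])}
```

View pics/scene0.png

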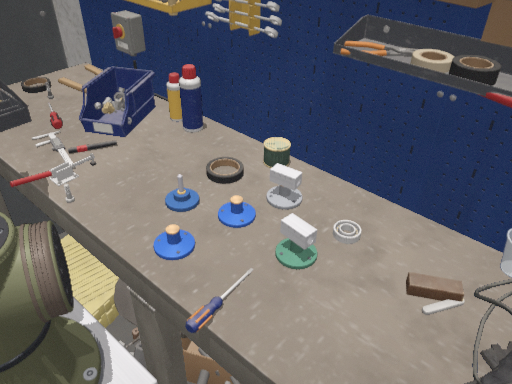

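View pics/top0.png

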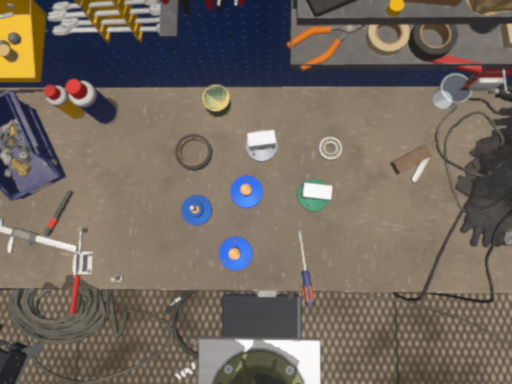

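The scene view shows the green stand with a spacer at (297,235), the grey stand at (285,180), the pin at (181,190), the tape at (225,169) and the bearing at (347,231). The blue look-alike stands are at (237,210) and (174,240).

```bash
cat > m.py <<'E'
from h import *
for n in("scene0","top0"):
    c=dict(np.load(n+".npz")); P=pts(c); px=c["pixels"].astype(int); hsv=cv2.cvtColor(c["pixels"],cv2.COLOR_RGB2HSV)
    def blobs(m,tag,amin=30):
        k,l,s,ce=cv2.connectedComponentsWithStats(m.astype(np.uint8))
        for i in range(1,k):
            if s[i,4]>=amin:
                q=P[l==i]; q=q[~np.isnan(q[:,0])]
                if len(q)<10: continue
                r=cv2.minAreaRect(q[:,:2].astype(np.float32))
                print(n,tag,ce[i].round(),s[i,4],"med",np.median(q,0).round(4),"rect",np.round(r[0],4),np.round(r[1],4),round(r[2],1))
    Z=P[:,:,2]; inb=(P[:,:,0]>.25)&(P[:,:,0]<.8)&(abs(P[:,:,1])<.4)
    blobs(inb&(Z>.076)&(Z<.095),"z~85")
    blobs(inb&(hsv[...,0]>70)&(hsv[...,0]<92)&(hsv[...,1]>100)&(Z<.03),"green")
    blobs(inb&(Z>.022)&(Z<.036)&(hsv[...,0]>95)&(hsv[...,1]>80),"boss")
    blobs(inb&(Z>.012)&(Z<.026),"low")
    blobs(inb&(Z>.045)&(Z<.056)&(hsv[...,0]<25)&(hsv[...,1]>80),"cork")
c=np.load("scene0.npz"); cv2.imwrite("pics/crop.png",np.hstack([cv2.resize(c["pixels"][155:215,255:315,::-1],(400,400),interpolation=2),cv2.resize(c["pixels"][210:270,267:327,::-1],(400,400),interpolation=2)]))
E
python3 m.py
```

```text
scene0 z~85 [286. 172.] 325 med [ 0.6664 -0.0064  0.0842] rect [ 0.6712 -0.0036] [0.0391 0.0712] 8.2
scene0 z~85 [298. 226.] 482 med [ 0.5296 -0.1491  0.0843] rect [ 0.533  -0.1467] [0.0722 0.037 ] 83.7
scene0 boss [182. 194.] 105 med [0.4823 0.1641 0.0301] rect [0.4871 0.1698] [0.0337 0.0393] 55.8
scene0 boss [236. 209.] 56 med [0.5328 0.0281 0.0288] rect [0.5351 0.03  ] [0.0129 0.0259] 46.2
scene0 boss [173. 239.] 61 med [0.3657 0.0553 0.0288] rect [0.368  0.0582] [0.0108 0.0265] 51.8
scene0 boss [201. 320.] 33 med [ 0.2658 -0.1399  0.0239] rect [ 0.2693 -0.1395] [0.0383 0.0036] 6.1
scene0 low [225. 168.] 479 med [0.6472 0.1792 0.0214] rect [0.6492 0.1835] [0.0983 0.0992] 44.5
scene0 low [275. 161.] 91 med [0.7605 0.1028 0.0196] rect [0.7695 0.1058] [0.0271 0.0669] 35.5
scene0 low [284. 196.] 350 med [ 0.6603 -0.0143  0.0143] rect [ 0.6641 -0.009 ] [0.074  0.0795] 22.7
scene0 low [182. 199.] 356 med [0.4788 0.159  0.0142] rect [0.4885 0.1701] [0.0785 0.0812] 58.3
scene0 low [236. 213.] 415 med [0.5302 0.0281 0.0142] rect [0.5375 0.0368] [0.0793 0.0785] 60.4
scene0 low [347. 229.] 3
[... 1509 characters left out ...]
22 0.0339] [0.0855 0.0824] 8.7
top0 low [315. 182.] 43 med [ 0.5673 -0.1524  0.0136] rect [ 0.5688 -0.1517] [0.0356 0.0127] 80.4
top0 low [311. 201.] 230 med [ 0.5123 -0.1408  0.0141] rect [ 0.5215 -0.1365] [0.0839 0.0532] 45.4
top0 low [196. 210.] 457 med [0.4864 0.169  0.0143] rect [0.4899 0.1699] [0.0811 0.0803] 74.6
top0 low [235. 253.] 517 med [0.3739 0.0629 0.0144] rect [0.3741 0.0623] [0.0823 0.0816] 57.2
top0 low [306. 282.] 216 med [ 0.3018 -0.1226  0.02  ] rect [ 0.3082 -0.1268] [0.1151 0.03  ] 5.8
top0 cork [246. 189.] 80 med [0.5419 0.0339 0.051 ] rect [0.5408 0.0352] [0.0243 0.0238] 1.3
top0 cork [234. 253.] 84 med [0.3749 0.0631 0.0504] rect [0.3744 0.0627] [0.0238 0.0254] 44.4
```

View pics/crop.png

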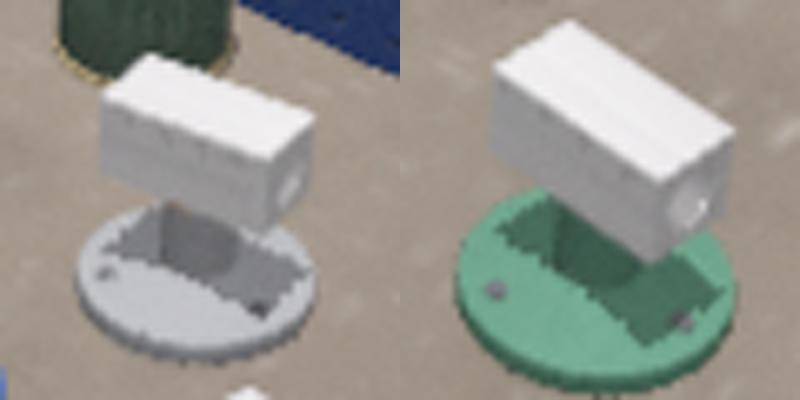

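The crop shows the green-stand spacer's right (-y) end with an opening at about (690,200), but its depth is unclear. I'll read it from the range data.

Run:
```python
from h import *
c=dict(np.load("scene0.npz")); P=pts(c)
for C,a in(((.533,-.148),83.7),((.6712,-.005),98)):
    a=np.deg2rad(a); ax=np.array([np.cos(a),np.sin(a)]); n=np.array([-ax[1],ax[0]])
    d=P[:,:,:2]-np.array(C); s=d@ax; t=d@n
    m=(s<-.01)&(s>-.045)&(abs(t)<.014)&(P[:,:,2]>.053)&(P[:,:,2]<.083)
    v,u=np.where(m); 
    for r in range(v.min(),v.max()+1):
        print(r,[(int(x),int(round(t[r,x]*1e3)),int(round((P[r,x,2]-.068)*1e3)),int(round((s[r,x]+.035)*1e3))) for x in u[v==r]])
w=shot("wrist","wrist0"); print(w["position"],w["attitude"],w["K"]); o=ctrl.get_obs(); T=R.from_euler('xyz',o["eef_rot"]).as_matrix()
print(T.T@(w["position"]-o["ee_pos"]), T.T@att(w))
```

```text
229 [(302, 3, 15, 23)]
230 [(300, 9, 15, 23), (306, -1, 14, 16)]
231 [(302, 8, 15, 19), (310, -4, 15, 8), (315, -12, 14, 2)]
232 [(314, -10, 13, 2), (315, -13, 11, 2)]
233 [(312, -3, 14, 2), (313, -7, 12, 2), (314, -10, 11, 2), (315, -13, 9, 1)]
234 [(311, -1, 13, 2), (312, -2, 13, 0), (313, -6, 11, 1), (314, -10, 7, 2), (315, -13, 6, 2)]
235 [(308, 8, 15, 2), (309, 5, 14, 2), (310, 2, 12, 2), (311, -13, -3, 11), (312, -11, 1, 7), (313, -10, 4, 3), (314, -10, 5, 1), (315, -14, 3, 2)]
236 [(307, 11, 15, 2), (308, 7, 11, 3), (309, 6, 12, 1), (310, -8, -2, 9), (311, -11, -3, 9), (312, -11, -2, 7), (313, -12, -1, 5), (314, -11, 2, 1)]
237 [(302, 14, 6, 12), (307, 13, 14, 0), (308, 7, 9, 2), (309, -8, -6, 12), (310, -10, -7, 11), (311, -11, -6, 9), (312, -11, -4, 7), (313, -10, -1, 3), (314, -10, 0, 1)]
238 [(307, 10, 8, 2), (308, 8, 8, 1), (309, -8, -8, 11), (310, -7, -6, 8), (311, -10, -8, 8), (312, -9, -5, 5), (313, -10, -4, 3), (314, -12, -4, 1)]
239 [(307, 10, 6, 2), (308, -4, -8, 10), (309, -5, -8, 9), (310, -8, -9, 9), (311, -8, -8, 6), (312, -9, -7, 4), (313, -9, -5, 2), (314, -10
[... 1679 characters left out ...]
), (298, -4, -9, 3), (299, -6, -10, 1)]
184 [(295, 12, -3, 3), (296, 0, -11, 6), (297, -1, -11, 4), (298, -6, -13, 4), (299, -9, -15, 2)]
185 [(295, 13, -4, 2), (296, 6, -9, 3), (297, 4, -10, 1), (298, -2, -13, 1)]
186 [(295, 11, -9, 3), (296, 7, -11, 2), (297, 1, -15, 2)]
187 [(296, 7, -14, 2)]
[0.12582991 0.54107643 0.38451645] [-2.65929871e-01  8.80221872e-04  1.20367742e+00] [[279.12870254   0.         253.75556105]
 [  0.         279.12870254 186.86950852]
 [  0.           0.           1.        ]]
[ 0.07658106  0.00024918 -0.17947293] [[-3.65030147e-04  9.64828053e-01  2.62881521e-01]
 [ 9.99999933e-01  3.41341319e-04  1.35781483e-04]
 [ 4.12734586e-05  2.62881553e-01 -9.64828113e-01]]
```

The range data shows the green spacer's -y end goes about 10 mm deep along the hole wall, so the deep hole is at the -y end. The grey-stand spacer's -y end bottoms out at about 4 mm. The spacer centre is about (0.533, -0.1485, 0.068) with its axis at 83.7°, and the pin is about (0.490, 0.171). I'll grasp tilted 45° so the pressing pose is also 45°.

Call:
{"api": "carry_out", "payload": {
  "motion": "0.0169 -0.0324 0.001 0 0 -3.77 0;0.0169 -0.0324 0.001 0 0 -3.77 0;0.0169 -0.0324 0.001 0 0 -3.77 0;0.0169 -0.0324 0.001 0 0 -3.77 0;0.0169 -0.0324 0.001 0 0 -3.77 0;0.0169 -0.0324 0.001 0 0 -3.77 0;0.0169 -0.0324 0.001 0 0 -3.77 0;0.0169 -0.0324 0.001 0 0 -3.77 0;0.0169 -0.0324 0.001 0 0 -3.77 0;0.0169 -0.0324 0.001 0 0 -3.77 0;0.0169 -0.0324 0.001 0 0 -3.77 0;0.0169 -0.0324 0.001 0 0 -3.77 0;0.0169 -0.0324 0.001 0 0 -3.77 0;0.0169 -0.0324 0.001 0 0 -3.77 0;0.0169 -0.0324 0.001 0 0 -3.77 0;0.0169 -0.0324 0.001 0 0 -3.77 0;0.0169 -0.0324 0.001 0 0 -3.77 0;0.0169 -0.0324 0.001 0 0 -3.77 0;0.0169 -0.0324 0.001 0 0 -3.77 0;0.0169 -0.0324 0.001 0 0 -3.77 0",
  "grip_force": 40
}}

```text
time_s: 1.82
ee_pos: [0.5356, -0.1364, 0.2252]
eef_rot: [-3.141, -0.0, 1.455]
force: [0.1, 0.9, 0.8]
grip_width: 0.094
grip_force: 0.0
```

Call:
{"api": "carry_out", "payload": {
  "motion": "0 0 0 6.39 -0.71 0 0;0 0 0 6.39 -0.71 0 0;0 0 0 6.39 -0.71 0 0;0 0 0 6.39 -0.71 0 0;0 0 0 6.39 -0.71 0 0;0 0 0 6.39 -0.71 0 0;0 0 0 6.39 -0.71 0 0;0 0 0 0 0 0 0;0 0 0 0 0 0 0"
}}

```text
time_s: 2.57
ee_pos: [0.535, -0.1353, 0.2242]
eef_rot: [-3.137, -0.784, 1.455]
force: [0.0, 0.3, 0.1]
grip_width: 0.0941
grip_force: 0.0
```

```bash
cat >> h.py <<'E'
def st():
    o=ctrl.get_obs(); T=R.from_euler('xyz',o["eef_rot"]).as_matrix()
    print(o["time_s"],"q",o["qpos"].round(3),"p",o["ee_pos"].round(4),"F",o["force"].round(2),"w",round(o["grip_width"],4),o["grip_force"]); print(T.round(3)); return o,T
E
python3 - <<'E'
from h import *
o,T=st()
c=shot("wrist","wrist1"); P=pts(c); m=(P[:,:,2]>.078)&(P[:,:,2]<.09)&(abs(P[:,:,0]-.533)<.05)&(abs(P[:,:,1]+.148)<.06)
q=P[m]; print(len(q),np.median(q,0),cv2.minAreaRect(q[:,:2].astype(np.float32)))
E
```

```text
2.5667 q [-0.624  0.481  1.415  0.666  1.675 -0.588] p [ 0.535  -0.1353  0.2242] F [0.04 0.33 0.15] w 0.0941 0.0
[[ 0.082  0.994  0.077]
 [ 0.703 -0.113  0.702]
 [ 0.706 -0.003 -0.708]]
1090 [ 0.53451844 -0.13252975  0.08450249] ((0.5331742167472839, -0.1465633660554886), (0.0697612464427948, 0.03400786966085434), 83.81932067871094)
```

View pics/wrist1.png

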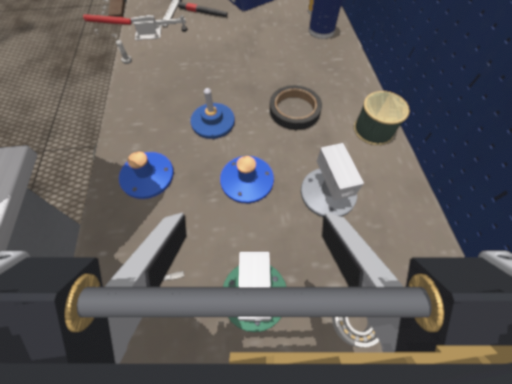

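The wrist view confirms the spacer between the fingers (250,280), with the pin at (210,110) and the bearing at (358,325) clear of them. Descending and gripping.

Call:
{"api": "carry_out", "payload": {
  "motion": "0 0 -0.025 0 0 0 0;0 0 -0.025 0 0 0 0;0 0 -0.025 0 0 0 0;0 0 -0.025 0 0 0 0;0 0 -0.025 0 0 0 0;0 0 -0.02 0 0 0 0;0 0 -0.015 0 0 0 0;0 0 -0.01 0 0 0 0;0 0 0 0 0 0 0;0 0 0 0 0 0 0;0 0 0 0 0 0 100;0 0 0 0 0 0 180;0 0 0 0 0 0 220;0 0 0 0 0 0 220;0 0 0 0 0 0 220;0 0 0 0 0 0 220;0 0 0 0 0 0 220;0 0 0 0 0 0 220"
}}

```text
time_s: 4.12
ee_pos: [0.5352, -0.1346, 0.0555]
eef_rot: [-3.14, -0.785, 1.458]
force: [-0.1, 0.5, 1.0]
grip_width: 0.0438
grip_force: 0.0
```

```bash
python3 -c "
from h import *
st()"
```

```text
4.1167 q [-0.624  0.697  1.513  0.672  1.427 -0.785] p [ 0.5352 -0.1346  0.0555] F [-0.1   0.47  1.03] w 0.0438 0.0
[[ 0.079  0.994  0.078]
 [ 0.703 -0.111  0.703]
 [ 0.707 -0.001 -0.707]]
```

Call:
{"api": "carry_out", "payload": {
  "motion": "0 0 0 0 0 0 220;0 0 0 0 0 0 220;0 0 0 0 0 0 220;0 0 0 0 0 0 220;0 0 0 0 0 0 220;0 0 0 0 0 0 220"
}}

```text
time_s: 4.62
ee_pos: [0.5353, -0.1346, 0.0554]
eef_rot: [-3.14, -0.785, 1.458]
force: [0.3, 0.0, 0.3]
grip_width: 0.0336
grip_force: 40.0
```

Call:
{"api": "carry_out", "payload": {
  "motion": "0 0 0.005 0 0 0 220;0 0 0.015 0 0 0 220;0 0 0.025 0 0 0 220;0 0 0.03 0 0 0 220;0 0 0.03 0 0 0 220;0 0 0.03 0 0 0 220;0 0 0.025 0 0 0 220;0 0 0 0 0 0 220"
}}

```text
time_s: 5.28
ee_pos: [0.5363, -0.1352, 0.2216]
eef_rot: [3.132, -0.781, 1.466]
force: [1.3, -0.1, -1.1]
grip_width: 0.0337
grip_force: 40.0
```

Call:
{"api": "carry_out", "payload": {
  "motion": "-0.0027 0.0196 0 -5.96 0.66 0 220;-0.0027 0.0196 0 -5.96 0.66 0 220;-0.0027 0.0196 0 -5.96 0.66 0 220;-0.0027 0.0196 0 -5.96 0.66 0 220;-0.0027 0.0196 0 -5.96 0.66 0 220;-0.0027 0.0196 0 -5.96 0.66 0 220;-0.0027 0.0196 0 -5.96 0.66 0 220;-0.0027 0.0196 0 -5.96 0.66 0 220;-0.0027 0.0196 0 -5.96 0.66 0 220;-0.0027 0.0196 0 -5.96 0.66 0 220;-0.0027 0.0196 0 -5.96 0.66 0 220;-0.0027 0.0196 0 -5.96 0.66 0 220;-0.0027 0.0196 0 -5.96 0.66 0 220;-0.0027 0.0196 0 -5.96 0.66 0 220;-0.0027 0.0196 0 -5.96 0.66 0 220"
}}

```text
time_s: 6.53
ee_pos: [0.4943, 0.1608, 0.2161]
eef_rot: [3.137, 0.789, 1.457]
force: [0.9, -0.4, -1.9]
grip_width: 0.0337
grip_force: 40.0
```

Call:
{"api": "carry_out", "payload": {
  "motion": "0 0 -0.005 0 0 6 220;0 0 -0.005 0 0 6 220;0 0 -0.005 0 0 6 220;0 0 -0.005 0 0 6 220;0 0 -0.005 0 0 6 220;0 0 0 0 0 0 220;0 0 0 0 0 0 220"
}}

```text
time_s: 7.12
ee_pos: [0.4942, 0.1593, 0.1909]
eef_rot: [3.139, 0.784, 1.979]
force: [-0.4, 0.0, -1.3]
grip_width: 0.0339
grip_force: 40.0
```

Run:
```python
from h import *
o,T=st(); g=o["ee_pos"]-.019*T[:,2]; print("grasp",g)
for n in("scene","top"):
    c=shot(n,n+"1"); P=pts(c)
    d=P-g; m=(np.abs(d).max(-1)<.06); v,u=np.where(m); print(n,u.min(),u.max(),v.min(),v.max())
    crop=c["pixels"][max(0,v.min()-20):v.max()+80,max(0,u.min()-40):u.max()+40,::-1]
    cv2.imwrite(f"pics/{n}1c.png",cv2.resize(crop,None,fx=3,fy=3,interpolation=2)); print(crop.shape)
```

```text
7.1167 q [ 0.607  0.364  1.667 -0.784  1.378  0.463] p [0.4942 0.1593 0.1909] F [-0.36  0.04 -1.32] w 0.0339 39.999540746212006
[[-0.281  0.917  0.282]
 [ 0.65   0.398 -0.647]
 [-0.706  0.002 -0.708]]
grasp [0.48882876 0.17156207 0.2043061 ]
scene 138 187 96 147
(151, 129, 3)
top 152 195 189 221
(132, 123, 3)
```

View pics/scene1c.png

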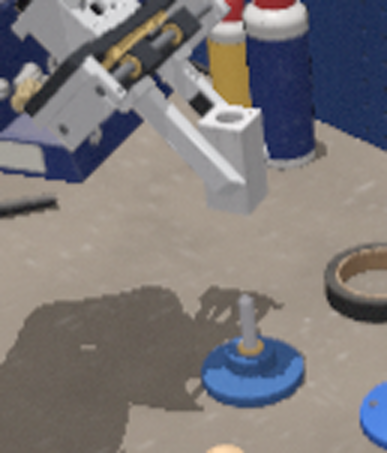

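View pics/top1c.png

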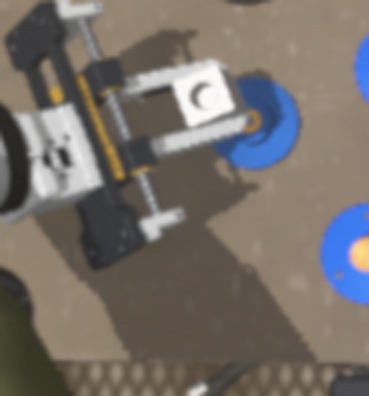

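The spacer is held upright above the pin with its opening on top (scene crop (232,117), top crop (205,95)). Next I measure the hole depth, the top face centre, and the pin tip.

Run:
```python
from h import *
g=np.array([.4888,.1716,.2043])
for n in("top","scene"):
    c=dict(np.load(n+"1.npz")); P=pts(c); d=P-g
    m=(abs(d[...,0])<.03)&(abs(d[...,1])<.03)&(d[...,2]>.028)&(d[...,2]<.045)&(c["pixels"].min(-1)>150)
    q=P[m]; A=np.c_[q[:,:2]-q[:,:2].mean(0),np.ones(len(q))]; s=np.linalg.lstsq(A,q[:,2],rcond=None)[0]
    r=cv2.minAreaRect(q[:,:2].astype(np.float32)); print(n,"topface",len(q),r,"plane",s)
    k=np.hypot(P[...,0]-r[0][0],P[...,1]-r[0][1])<.009; print("hole z",np.sort((P[k][:,2]-s[2])*1e3).round(0))
for n in("scene0","top0"):
    c=dict(np.load(n+".npz")); P=pts(c)
    m=(abs(P[...,0]-.489)<.03)&(abs(P[...,1]-.17)<.03)
    for lo,hi in((.045,.072),(.073,.09)):
        q=P[m&(P[...,2]>lo)&(P[...,2]<hi)]
        print(n,lo,len(q), q.mean(0).round(4) if len(q) else "", q.max(0).round(4) if len(q) else "", q.min(0).round(4) if len(q) else "")
    b=P[m&(P[...,2]>.027)&(P[...,2]<.033)]; print("boss circ",cv2.minEnclosingCircle(b[:,:2].astype(np.float32)))
    m2=(np.hypot(P[...,0]-.489,P[...,1]-.17)<.06)&(P[...,2]>.009)&(P[...,2]<.018); b=P[m2]; print("foot circ",cv2.minEnclosingCircle(b[:,:2].astype(np.float32)))
```

```text
top topface 261 ((0.4869825839996338, 0.17307619750499725), (0.05454713851213455, 0.049581725150346756), 12.494235038757324) plane [ 0.00187008 -0.01591622  0.23898685]
hole z [-209. -208. -207. -207. -207. -206. -206. -205. -205. -205. -205. -204.
 -204. -202. -198. -192. -191. -185. -182. -178. -177. -168.  -33.  -31.
  -31.  -31.  -30.  -30.  -30.  -30.  -30.  -30.  -30.  -30.  -30.  -30.
  -29.  -29.  -29.  -29.  -29.  -29.  -29.  -29.  -29.  -28.  -28.  -27.
  -27.  -26.  -26.  -25.  -20.  -20.  -20.  -16.  -13.  -13.  -12.   -9.
   -9.   -9.   -7.   -1.   -1.   -1.   -1.   -1.   -1.   -0.   -0.   -0.
    0.    1.    1.    1.    1.    1.    1.    1.    2.    4.    4.]
scene topface 156 ((0.4886988401412964, 0.17439702153205872), (0.05473621189594269, 0.04645990580320358), 18.53923988342285) plane [ 0.01088598 -0.00137246  0.23847097]
hole z [-864. -210. -209. -207. -207. -206. -206. -206. -205. -204. -204. -204.
 -204. -204. -204. -203. -203. -203. -203. -202. -202. -200. -200. -199.
 -198. -198. -197. -197. -196. -196. -195. -194. -194. -193. -193. -192.
 -191. -190. -189. -189
[... 392 characters left out ...]
 -3.   -2.   -2.   -1.
   -1.    1.    1.    1.    1.    2.]
scene0 0.045 45 [0.4869 0.1704 0.0588] [0.4944 0.1788 0.0717] [0.4829 0.1654 0.0456]
scene0 0.073 20 [0.4883 0.1705 0.0776] [0.495  0.176  0.0815] [0.4828 0.1664 0.0732]
boss circ ((0.49063095450401306, 0.17226381599903107), 0.021809902042150497)
foot circ ((0.48905712366104126, 0.17195452749729156), 0.04321073740720749)
top0 0.045 7 [0.4873 0.168  0.0605] [0.493  0.1727 0.0684] [0.4844 0.1655 0.0477]
top0 0.073 19 [0.4897 0.1706 0.0787] [0.4939 0.1759 0.0828] [0.4859 0.1654 0.074 ]
boss circ ((0.4901537597179413, 0.17136326432228088), 0.019897915422916412)
foot circ ((0.48978009819984436, 0.1711835265159607), 0.041998185217380524)
```

The hole measures 30 mm deep, so it is at the top. The spacer centre is about (0.4895, 0.170, 0.204) and the pin (0.4898, 0.1713). Contact should come after about 93 mm of descent, with the pin inside the 4 mm recess.

Call:
{"api": "carry_out", "payload": {
  "motion": "0 0.001 -0.01 0 0 0 220;0 0 -0.02 0 0 0 220;0 0 -0.02 0 0 0 220;0 0 -0.015 0 0 0 220;0 0 -0.01 0 0 0 220;0 0 -0.005 0 0 0 220;0 0 -0.002 0 0 0 220;0 0 0 0 0 0 220;0 0 0 0 0 0 220;0 0 0 0 0 0 220"
}}

```text
time_s: 8.05
ee_pos: [0.4951, 0.1606, 0.1092]
eef_rot: [3.138, 0.784, 1.98]
force: [-0.0, 0.0, -2.1]
grip_width: 0.0337
grip_force: 40.0
```

Run:
```python
from h import *
o,T=st(); g=o["ee_pos"]-.019*T[:,2]; print("grasp",g,"tilt",T[:,0])
c=shot("scene","scene2"); P=pts(c)
cv2.imwrite("pics/scene2c.png",cv2.resize(c["pixels"][120:230,130:250,::-1],None,fx=4,fy=4,interpolation=2))
```

```text
8.05 q [ 0.608  0.482  1.717 -0.816  1.259  0.588] p [0.4951 0.1606 0.1092] F [-0.05  0.05 -2.07] w 0.0337 39.99990999698639
[[-0.282  0.916  0.285]
 [ 0.649  0.401 -0.646]
 [-0.706  0.003 -0.708]]
grasp [0.48964851 0.17288151 0.12266053] tilt [-0.28196964  0.64938739 -0.70625006]
```

View pics/scene2c.png

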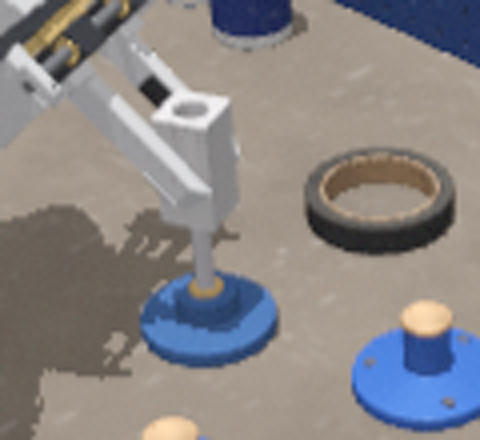

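The pin at (203,260) sits under the middle of the spacer's lower end. I'll go down in small steps, watching the force (baseline -2.1 N).

Call:
{"api": "carry_out", "payload": {
  "motion": "0 0 -0.003 0 0 0 220;0 0 -0.003 0 0 0 220;0 0 -0.003 0 0 0 220;0 0 -0.002 0 0 0 220;0 0 -0.001 0 0 0 220;0 0 0 0 0 0 220;0 0 0 0 0 0 220"
}}

```text
time_s: 8.68
ee_pos: [0.4948, 0.1604, 0.0965]
eef_rot: [3.14, 0.785, 1.982]
force: [-1.0, 0.7, 0.7]
grip_width: 0.0336
grip_force: 40.0
```

Call:
{"api": "carry_out", "payload": {
  "motion": "0 0 -0.001 0 0 0 220;0 0 -0.001 0 0 0 220;0 0 -0.001 0 0 0 220;0 0 0 0 0 0 220;0 0 0 0 0 0 220;0 0 0 0 0 0 220"
}}

```text
time_s: 9.18
ee_pos: [0.4948, 0.1604, 0.0935]
eef_rot: [3.14, 0.784, 1.982]
force: [-0.4, -0.5, 1.5]
grip_width: 0.0335
grip_force: 40.0
```

```bash
python3 -c "
from h import *
o,T=st(); print(o['ee_pos']-.019*T[:,2])"
```

```text
9.1833 q [ 0.608  0.508  1.723 -0.823  1.238  0.612] p [0.4948 0.1604 0.0935] F [-0.35 -0.45  1.51] w 0.0335 40.00003919005394
[[-0.283  0.916  0.284]
 [ 0.649  0.401 -0.647]
 [-0.706  0.001 -0.708]]
[0.48936964 0.17268861 0.10697847]
```

The force rose 3.6 N and the geometry agrees: the pin has given about 4.3 mm. I'll add a touch more, hold, then lift straight up.

Call:
{"api": "carry_out", "payload": {
  "motion": "0 0 -0.0007 0 0 0 220;0 0 0 0 0 0 220;0 0 0 0 0 0 220;0 0 0 0 0 0 220"
}}

```text
time_s: 9.52
ee_pos: [0.4948, 0.1604, 0.0928]
eef_rot: [3.14, 0.784, 1.982]
force: [-0.3, -0.3, 1.9]
grip_width: 0.0338
grip_force: 40.0
```

Call:
{"api": "carry_out", "payload": {
  "motion": "0 0 0.003 0 0 0 220;0 0 0.006 0 0 0 220;0 0 0.012 0 0 0 220;0 0 0.015 0 0 0 220;0 0 0.015 0 0 0 220;0 0 0.015 0 0 0 220;0 0 0.015 0 0 0 220;0 0 0.01 0 0 0 220;0 0 0.006 0 0 0 220;0 0 0.003 0 0 0 220;0 0 0 0 0 0 220;0 0 0 0 0 0 220;0 0 0 0 0 0 220;0 0 0 0 0 0 220;0 0 0 0 0 0 220;0 0 0 0 0 0 220"
}}

```text
time_s: 10.85
ee_pos: [0.4947, 0.1604, 0.1925]
eef_rot: [3.141, 0.784, 1.982]
force: [1.1, 0.3, -2.0]
grip_width: 0.0341
grip_force: 40.0
```

Run:
```python
from h import *
o,T=st(); g=o["ee_pos"]-.019*T[:,2]; print(g,o["joint_vel"].round(4))
c=shot("scene","scene3"); P=pts(c)
m=(abs(P[...,0]-.489)<.015)&(abs(P[...,1]-.171)<.015)&(P[...,2]>.06)&(P[...,2]<.1); print("pin top",P[m][:,2].max())
m=(np.abs(P[...,:2]-g[:2]).max(-1)<.03)&(P[...,2]>g[2]+.03)&(P[...,2]<g[2]+.045); print("top z",np.median(P[m][:,2]))
m=(np.abs(P[...,:2]-[.671,-.0055]).max(-1)<.06)&(P[...,2]>.076)&(P[...,2]<.095); print("grey",cv2.minAreaRect(P[m][:,:2].astype(np.float32)),np.median(P[m][:,2]))
```

```text
10.85 q [ 0.608  0.364  1.663 -0.783  1.381  0.459] p [0.4947 0.1604 0.1925] F [ 1.05  0.32 -2.04] w 0.0341 39.99992877244949
[[-0.283  0.916  0.284]
 [ 0.649  0.401 -0.647]
 [-0.706  0.001 -0.708]]
[0.48930119 0.17267233 0.20590529] [-0.0008 -0.001  -0.0008  0.0006 -0.0004  0.0007]
pin top 0.08352194181179384
top z 0.2401451230533075
grey ((0.6711780428886414, -0.0037857331335544586), (0.03881194815039635, 0.07076341658830643), 8.448034286499023) 0.08424609063380711
```

The pin is back up, the spacer is held still with its centre at about 0.205 m, and the grey spacer hasn't moved.

```bash
python3 -c "
from h import *
print(ctrl.hand_in())"
```

```text
the job is handed in; nothing more can be done
None
```

I handed the job in with the spacer hole-up, its hole measured at 30 mm deep: it pressed the test pin down about 5 mm (from force and height readings), then lifted straight up and held still about 9 cm above the pin, with the other spacer still on its grey stand; the hand-in returned no verdict.

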